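Make up the home kit and the travel kit

ROBOT

A 6-joint arm with a two-finger parallel gripper is mounted at the origin on the work surface. World frame = base frame: x ahead of the robot, y to its left, z up, the work surface at z = 0. Lengths are in m, angles in degrees, forces in N, time in s.
With the tool pointing down it reaches from about 0.35 to 0.875 m from the base axis. Payload 4.2 kg.
Tool frame: the origin (TCP) lies between the finger pads; the fingertips stand 17 mm ahead of it and the grasp point (between the pads) lies 2 mm behind it; z points along the fingers, y is the line along which they close (so a half turn about z gives the same grasp; the last joint's range is limited). The gripper opens to 87 mm and grips with 3 to 60 N. Pads are 19 mm wide; open, the fingers measure 117 mm over their backs; the gripper's body (75 mm by 190 mm) begins 51 mm behind the grasp point.
Start: joints at [81.624, 22.042, 0.453, 0, -68.411, -14.817], TCP at [0.246, 0.574, 0.24] pointing down, gripper open.
Joint ranges: [-179.83, 179.83], [-69.29, 118.12], [-61.27, 80.66], [-181.25, 117.63], [-171.15, -9.14], [-177.46, 177.46]. Speed limits (degrees/s): [159.86, 159.86, 180, 180, 180, 180].

INTERFACE

Orientations are given as a 3x3 rotation matrix whose columns are the frame's x, y, z axes.
In Python, from station import r gives the robot as it stands.
- The arm moves only by the tool servo_tool, never from a script. Its argument "targets" is a list of rows, each a list of 5 numbers: the shift along the world's x, y, z in units of 30 mm (1.0 is 30 mm), then the turn about the world's z in rad, then the finger opening in mm, from 0 to 87. In form: [[x, y, z, turn, gripper], ...]. A call has exactly 5 rows; each row is the pose to reach, as a shift and turn from the pose commanded when the call began; what a row does not reach only later rows make up. A row lasts 1/12 s, in which the tool goes at most 41.7 mm and 7.16 degrees, less where a joint would pass 70% of its speed; a pose out of reach is approached as far as the arm can. A call with a gripper value outside its range is refused whole. The fingers move at their own pace and stop on an object; the grip force is fixed at half the most. Time passes only in rows, so rows that repeat a pose let the fingers close, or fill a call up. It gives the time, the measured TCP pose, the force, the opening and the grip force at its end, in the units of the state.
- r.sense(): the state, without advancing time (a new reading comes with each control period).
- r.capture(name): name is "scene" or "top"; returns a dict with "pixels" (400x640x3 uint8, red, green, blue), "fx", "fy", "cx", "cy" (pixels), "dist_coeffs" ([k1, k2, p1, p2, k3] as OpenCV has them; the pictures are not rectified), "world_from_camera" (4x4, takes a point from camera to world coordinates). Camera axes: x right, y down, z forward; pixel columns grow to the right and rows downward; lengths in m; the calibration is good to about 2 mm. A picture is of the moment at which its call begins. There is no depth.
- r.finish_job(): hands the job in; it is judged then, once.
The state is a dict: "time_s": time; "joints": joint angles; "joint_velocities": joint speeds; "effort": joint torques, N m; "tcp_pos": TCP position; "ee_rot": TCP orientation; "wrist_force": force on the tool from outside, world axes, zero at the start; "moment": the same for the moment, N m; "gripper_width": opening from 0.0 (shut) to 1.0 (fully open); "gripper_force": force on a finger pad.
Only numpy, scipy, OpenCV 4.12 (cv2) and the standard library are available. Lean on these libraries where they do the work, as an engineer would, in place of code of your own. Each camera call takes 0.05 s, during which the arm holds its last target. There are 200 camera calls.

TASK

Make up the two sales kits from the stock on the counter. Home kit, in the tray with three pockets: the larger calculator in the wide pocket, the mains adapter lengthwise in the larger of the two small pockets and the fuse tin in the smallest one; travel kit, in the tray with two pockets: the smaller calculator in the wide pocket and the battery cell standing in the narrow one. Calculators keys up, everything flat on its pocket's floor and clear of the walls' tops, and leave the clip board, price stand and lamp base where they are.

Things in the scene. Friction and masses are not known exactly. Their poses are not given: they have to be found in the camera images.
- tray_three: Fixed square pine tray, 166 x 166 x 8 mm, lined with dark felt; floor 3 mm thick, outer walls 5, dividers 6 mm. Origin: centre of underside; x along the long divider. THREE pockets (x by y; centre in its frame, mm): wide 156 x 84 at (0, +36); larger small one 86 x 66 at (+35, -45); smallest 64 x 66 at (-46, -45). All walls and dividers reach 8 mm above the counter.
- tray_two: Fixed square pine tray, 166 x 166 x 8 mm, lined with dark felt; floor 3 mm thick, outer walls 5, dividers 6 mm. Origin: centre of underside; x along the long divider. TWO pockets (x by y; centre in its frame, mm): wide 156 x 84 at (0, +36); narrow 156 x 66 at (0, -45). All walls and the divider reach 8 mm above the counter.
- big_calculator: The larger of two teal plastic hand calculators, 122 long (x) x 62 wide (y) x 30 mm high, lying keys up: five rows of four keys, dark red-black display at its +x end. About 0.26 kg. Origin: centre of the underside. Plain straight sides, grip it across the 62 mm width. In a pocket it may point either way.
- small_calculator: The smaller of two teal plastic hand calculators, 100 long (x) x 54 wide (y) x 24 mm high, lying keys up: four rows of three keys, display at its +x end. About 0.16 kg. Origin: centre of the underside. Plain straight sides, grip it across the 54 mm width. In a pocket it may point either way.
- adapter: Mains adapter: black plastic block 52 (x) x 44 (y) x 38 mm high with two 14 mm brass pins sticking out level from its +x end, 19 mm up; 66 mm long in all. About 0.18 kg. Origin: under the middle of the whole 66 mm length (block from x = -33 to +19 mm). Grip it across the 44 mm width. In the pocket its pins may point either way along the pocket.
- cell: Battery cell, a grey cylinder 33 mm across and 61 mm high with a steel band near the top and a steel button on top, standing on its flat end. About 0.14 kg. Origin: centre of the underside; z along its axis, up.
- fuse_tin: Round flat aluminium tin of fuses with a lid, 44 mm across and 32 mm high, standing on its base. About 0.09 kg. Origin: centre of the underside; z along its axis, up.
- clipboard: Bystander: aluminium clip board 130 (x) x 200 (y) mm, 3 mm thick with a sprung clip about 16 mm high at its +y end and a sheet of paper, loose on the counter. Origin: centre of the underside.
- price_stand: Bystander: smoked acrylic price stand, foot 60 (x) x 80 (y) mm, leaning panel about 64 mm high, loose and light. Origin: centre of the underside of the foot.
- lamp_base: Bystander: chrome desk lamp base, round foot 130 mm across with an upright stem 134 mm high, loose, 1.2 kg. Origin: centre of the underside.

How it is judged:
By the outcome, as a careful person would: the job done as asked, in the order asked, and still so for the second after the job is handed in, with the robot touching nothing.
It also fails if it takes over 123 s, if anything falls off the work surface, if the arm or the gripper's body presses on something with over 40 N, if the wrist force passes 120 N, or if a joint passes its speed limit or range.

## Working session

There is one attempt and no reset: what is moved stays moved. The work goes in short steps, Python scripts to look and compute and a tool call to move; the robot and the scene stay as the last step left them, time stands still between calls to the robot, and variables do not carry over. Pictures are saved under pics/ and viewed, at most 14 in all, crops included, and the job is handed in when it is done.

Besides the shell and the picture viewer there is one more tool, called after ">>>" as name(argument=value, ...), one argument or row to a line, values as JSON. servo_tool: Moves the arm, as the interface text tells. Its arguments: {"type":"object","properties":{"targets":{"type":"array","items":{"type":"array","items":{"type":"number"}}}},"required":["targets"]}

```bash
ls; mkdir -p pics
python3 - <<'E'
from station import r
import cv2,numpy as np
for n in("scene","top"):
    c=r.capture(n);cv2.imwrite(f"pics/{n}0.png",c["pixels"][:,:,::-1]);print(n,c["fx"],c["fy"],c["cx"],c["cy"],c["dist_coeffs"]);print(np.round(c["world_from_camera"],3))
s=r.sense();print(s["time_s"],s["tcp_pos"],np.round(s["ee_rot"],3))
E
```

```text
pics
scene 507.80840593241993 507.80840593241993 319.8601612446929 200.03998231077938 [-0.09970381  0.          0.          0.          0.        ]
[[ 0.461  0.672 -0.579  1.345]
 [ 0.887 -0.337  0.315 -0.395]
 [ 0.016 -0.659 -0.752  0.957]
 [ 0.     0.     0.     1.   ]]
top 457.642785745703 457.642785745703 326.33988722804014 202.6612186530056 [0.02729843 0.         0.         0.         0.        ]
[[ 0.018 -0.981  0.191  0.383]
 [-1.    -0.021 -0.015  0.012]
 [ 0.018 -0.191 -0.981  1.127]
 [ 0.     0.     0.     1.   ]]
0.1 [0.2459457  0.57402885 0.23855533] [[ 0.919 -0.394 -0.001]
 [-0.394 -0.919 -0.002]
 [ 0.     0.002 -1.   ]]
```

View pics/top0.png

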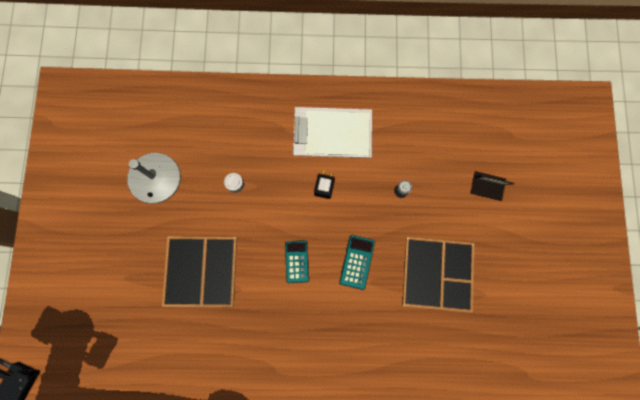

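View pics/scene0.png

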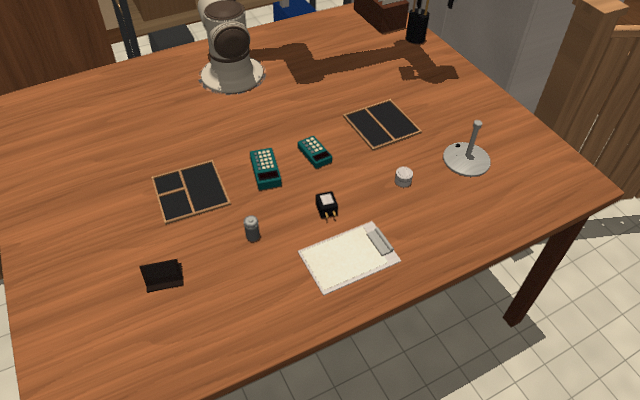

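```bash
cat > h.py <<'E'
from station import r
import cv2,numpy as np
def cap(n):
    c=r.capture(n);c["K"]=np.array([[c["fx"],0,c["cx"]],[0,c["fy"],c["cy"]],[0,0,1.]]);c["D"]=np.array(c["dist_coeffs"]);c["T"]=np.array(c["world_from_camera"]);c["bgr"]=np.ascontiguousarray(c["pixels"][:,:,::-1]);return c
def ray(c,uv,z):
    p=cv2.undistortPoints(np.float64(uv).reshape(-1,1,2),c["K"],c["D"]).reshape(-1,2)
    d=np.c_[p,np.ones(len(p))]@c["T"][:3,:3].T;o=c["T"][:3,3]
    return (o+d*((z-o[2])/d[:,2])[:,None])[:,:2]
def rect(c,cnt,z):
    P=ray(c,cv2.convexHull(cnt),z)*1000
    (x,y),(w,h),a=cv2.minAreaRect(P.astype(np.float32))
    if w<h: w,h,a=h,w,a+90
    return np.round([x,y,w,h,(a+90)%180-90],1)  # a: direction of long side
def blobs(c,m,box,n=1):
    k=np.zeros(m.shape,np.uint8);x0,y0,x1,y1=box;k[y0:y1,x0:x1]=m[y0:y1,x0:x1]*255
    C,_=cv2.findContours(k,cv2.RETR_EXTERNAL,cv2.CHAIN_APPROX_NONE)
    return sorted(C,key=cv2.contourArea)[::-1][:n]
E
cat > m.py <<'E'
from h import *
c=cap("top");hsv=cv2.cvtColor(c["bgr"],cv2.COLOR_BGR2HSV);H,S,V=[hsv[:,:,i].astype(int) for i in range(3)]
teal=(H>75)&(H<105)&(S>90)
for n,b,z in(("small",(275,225,318,300),.024),("big",(330,220,385,300),.030)):
    k=teal.copy(); print(n,rect(c,blobs(c,k,b)[0],z))
    notwood=~((H<20)&(S>110)&(V>60)); print(n,'nw',rect(c,blobs(c,notwood,b)[0],z))
notwood=~((H<22)&(S>90)&(V>60))
for n,b,z in(("adapter",(305,165,345,205),.038),("tin",(215,165,255,200),.032),("cell",(385,170,420,205),.061)):
    for zz in(z,0):print(n,zz,rect(c,blobs(c,notwood,b)[0],zz),[list(map(int,cv2.boundingRect(blobs(c,notwood,b)[0])))])
dark=(V<75)
for n,b in(("two",(155,228,245,315)),("three",(395,230,482,318))):
    for q in blobs(c,dark,b,3):print(n,rect(c,q,.003),cv2.contourArea(q))
d=c["bgr"]
t=lambda x0,y0,x1,y1,f:cv2.resize(d[y0:y1,x0:x1],(400,280),interpolation=cv2.INTER_CUBIC)
cv2.imwrite("pics/z1.png",np.vstack([np.hstack([t(300,165,350,200,8),t(380,170,430,205,8)]),np.hstack([t(210,165,260,200,8),t(280,230,380,300,4)])]))
E
python3 m.py
```

```text
small [454.4  64.5  95.4  50.2   2. ]
small nw [454.1  64.9 100.1  54.    4.2]
big [455.3 -79.5 118.3  59.2 -12.2]
big nw [455.5 -79.7 121.5  62.7 -12. ]
adapter 0.038 [636.7   3.1  53.8  41.1 -11.5] [[315, 175, 19, 23]]
adapter 0 [645.6   2.8  55.6  42.5 -11.5] [[315, 175, 19, 23]]
tin 0.032 [643.  223.9  48.4  43.   46.5] [[224, 173, 20, 19]]
tin 0 [650.5 230.1  49.8  44.3  46.5] [[224, 173, 20, 19]]
cell 0.061 [ 629.8 -185.9   43.7   30.4  -44.2] [[395, 181, 17, 16]]
cell 0 [ 643.9 -197.2   46.2   32.1  -44.2] [[395, 181, 17, 16]]
two [426.7 335.1 150.5  79.7   0.6] 2034.0
two [428.1 253.8 150.8  61.3   0.6] 1547.0
three [ 434.7 -245.2  152.    80.1   -4. ] 1969.5
three [ 464.  -328.2   82.2   61.1   -2.5] 794.0
three [ 382.5 -322.5   60.4   60.    87.4] 599.0
```

View pics/z1.png

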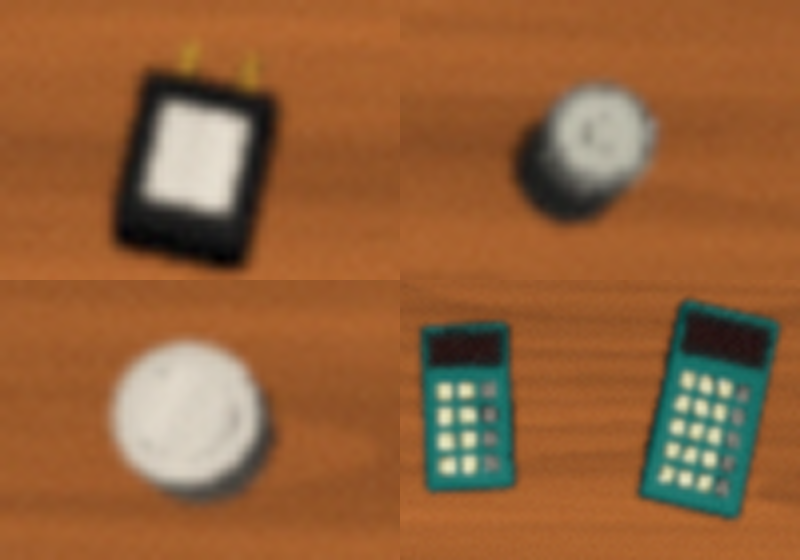

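The crop shows the adapter with its pins pointing up (world +x) and its block tilted about -12°. The cell's top disc is at (405,187) and the tin's at (233,182). Both calculators have their displays toward +x. Measured sizes match the given ones, so I'm moving to the big calculator.

>>> servo_tool(
  targets=[
    [0.35,-1.1,0,0.04,87],
    [0.7,-2.2,0,0.08,87],
    [1.05,-3.3,0,0.12,87],
    [1.4,-4.4,0,0.16,87],
    [1.75,-5.5,0,0.195,87],
  ],
)

```text
time_s: 0.57
tcp_pos: [0.2987, 0.4077, 0.2392]
ee_rot: [[0.979, -0.206, -0.0], [-0.206, -0.979, -0.001], [-0.0, 0.001, -1.0]]
wrist_force: [0.7, -0.1, 0.5]
gripper_width: 1.0
gripper_force: 0.0
```

>>> servo_tool(
  targets=[
    [0.35,-1.1,0,0,87],
    [0.7,-2.2,0,0,87],
    [1.05,-3.3,0,0,87],
    [1.4,-4.4,0,0,87],
    [1.75,-5.5,0,0,87],
  ],
)

```text
time_s: 0.98
tcp_pos: [0.3511, 0.2426, 0.2395]
ee_rot: [[0.978, -0.208, -0.0], [-0.208, -0.978, -0.0], [-0.0, 0.0, -1.0]]
wrist_force: [0.3, 0.3, -0.4]
gripper_width: 1.0
gripper_force: 0.0
```

>>> servo_tool(
  targets=[
    [0.35,-1.1,0,0,87],
    [0.7,-2.2,0,0,87],
    [1.05,-3.3,0,0,87],
    [1.4,-4.4,0,0,87],
    [1.75,-5.5,0,0,87],
  ],
)

```text
time_s: 1.4
tcp_pos: [0.4035, 0.0778, 0.2396]
ee_rot: [[0.978, -0.208, 0.0], [-0.208, -0.978, 0.0], [0.0, -0.0, -1.0]]
wrist_force: [0.6, -0.6, 0.0]
gripper_width: 1.002
gripper_force: 0.0
```

```bash
cat > s.py <<'E'
from station import r
import numpy as np,sys
s=r.sense();R=s["ee_rot"];p=np.array(s["tcp_pos"])*1000
print(round(s["time_s"],2),p.round(1),"yang",round(float(np.degrees(np.arctan2(R[1][1],R[0][1]))),1),"w",round(s["gripper_width"]*87,1),"F",np.round(s["wrist_force"],1),s["gripper_force"])
if len(sys.argv)>4:
    t=np.array(list(map(float,sys.argv[1:5])));print("shift units",((t[:3]-p)/30).round(2),"turn",round(float(np.radians(t[3])-np.arctan2(R[1][1],R[0][1])),3))
E
python3 s.py 455.5 -79.7 150 -102
python3 - <<'E'
from h import *
c=cap("top");c["bgr"]=cv2.imread("pics/top0.png")
g=cv2.cvtColor(c["bgr"],cv2.COLOR_BGR2HSV);S=g[:,:,1].astype(int);V=g[:,:,2].astype(int)
for n,b,z in(("tin",(215,165,255,200),.032),("cell",(385,170,420,205),.061),("label",(305,165,345,205),.038)):
    q=blobs(c,(S<70)&(V>120),b)[0];e=cv2.fitEllipse(q);print(n,np.round(e[0],1),np.round(e[1],1),(ray(c,[e[0]],z)*1000).round(1))
d=cap("scene");d["bgr"]=cv2.imread("pics/scene0.png")
g=cv2.cvtColor(d["bgr"],cv2.COLOR_BGR2HSV);S=g[:,:,1].astype(int);V=g[:,:,2].astype(int)
for n,b,z in(("tin",(385,160,422,195),.032),("cell",(238,210,268,248),.061),("label",(310,188,342,212),.038)):
    q=blobs(d,(S<70)&(V>110),b)[0];e=cv2.fitEllipse(q);print(n,np.round(e[0],1),np.round(e[1],1),(ray(d,[e[0]],z)*1000).round(1))
E
```

```text
1.4 [403.5  77.8 239.6] yang -102.0 w 87.2 F [ 0.6 -0.6  0. ] 0.0
shift units [ 1.73 -5.25 -2.99] turn -0.0
tin [233.  181.5] [16.9 17.4] [[644.1 225.2]]
cell [404.9 186.3] [10.7 12.5] [[ 634.6 -191.1]]
label [324.  184.3] [11.8 13.6] [[640.6   2.4]]
tin [404.  172.8] [11.7 16.5] [[647.  227.9]]
cell [250.1 220.3] [ 9.2 12.4] [[ 638.2 -189.1]]
label [326.3 198.9] [10.3 12.8] [[640.8   5.5]]
```

>>> servo_tool(
  targets=[
    [0.35,-1.06,-0.6,0,87],
    [0.7,-2.12,-1.2,0,87],
    [1.05,-3.18,-1.8,0,87],
    [1.4,-4.24,-2.4,0,87],
    [1.73,-5.28,-3,0,87],
  ],
)

```text
time_s: 1.92
tcp_pos: [0.4559, -0.0799, 0.1488]
ee_rot: [[0.978, -0.207, 0.001], [-0.207, -0.978, 0.0], [0.001, -0.0, -1.0]]
wrist_force: [0.0, -0.0, 1.2]
gripper_width: 1.0
gripper_force: 0.0
```

>>> servo_tool(
  targets=[
    [0,0,-0.9,0,87],
    [0,0,-1.8,0,87],
    [0,0,-2.6,0,87],
    [0,0,-2.6,0,87],
    [0,0,-2.6,0,87],
  ],
)

```text
time_s: 2.33
tcp_pos: [0.455, -0.0787, 0.0709]
ee_rot: [[0.978, -0.207, -0.003], [-0.207, -0.978, -0.001], [-0.003, 0.001, -1.0]]
wrist_force: [0.3, -0.4, 0.1]
gripper_width: 1.003
gripper_force: 0.0
```

```bash
python3 s.py 455.5 -79.7 26 -102
python3 - <<'E'
from h import *
d=cap("scene");cv2.imwrite("pics/g1.png",cv2.resize(d["bgr"][100:260,180:400],(770,560),interpolation=cv2.INTER_CUBIC))
E
```

```text
2.33 [455.  -78.7  70.9] yang -102.0 w 87.3 F [ 0.3 -0.4  0.1] 0.0
shift units [ 0.02 -0.03 -1.5 ] turn -0.001
```

View pics/g1.png

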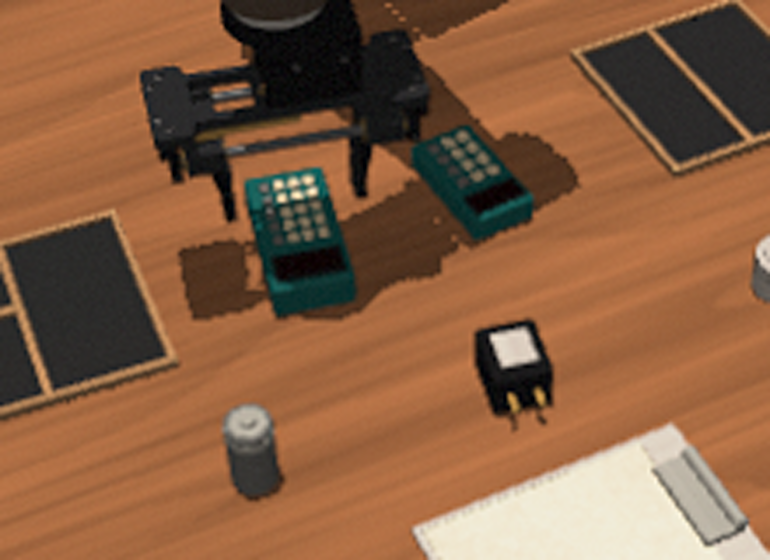

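Fingertips at (230,215) and (360,190) in the crop straddle the big calculator with room on both sides. Descending and gripping.

>>> servo_tool(
  targets=[
    [0,0,-0.5,0,87],
    [0,0,-1.0,0,87],
    [0,0,-1.47,0,87],
    [0,0,-1.47,0,55],
    [0,0,-1.47,0,50],
  ],
)

```text
time_s: 2.8
tcp_pos: [0.4565, -0.0785, 0.0287]
ee_rot: [[0.978, -0.207, 0.002], [-0.207, -0.978, 0.0], [0.002, -0.0, -1.0]]
wrist_force: [-0.6, -0.9, 0.8]
gripper_width: 0.917
gripper_force: 0.0
```

>>> servo_tool(
  targets=[
    [0,0,0,0,50],
    [0,0,0,0,50],
    [0,0,0,0,50],
    [0,0,0,0,50],
    [0,0,0,0,50],
  ],
)

```text
time_s: 3.22
tcp_pos: [0.4564, -0.0787, 0.0286]
ee_rot: [[0.978, -0.208, 0.002], [-0.208, -0.978, 0.0], [0.002, -0.001, -1.0]]
wrist_force: [-1.8, 1.4, 6.8]
gripper_width: 0.708
gripper_force: 30.0
```

>>> servo_tool(
  targets=[
    [0,0,0.2,0,50],
    [0,0,0.6,0,50],
    [0,0,1.2,0,50],
    [0,0,1.8,0,50],
    [0,0,2.4,0,50],
  ],
)

```text
time_s: 3.63
tcp_pos: [0.4546, -0.079, 0.1]
ee_rot: [[0.978, -0.209, -0.002], [-0.209, -0.978, -0.0], [-0.002, 0.0, -1.0]]
wrist_force: [0.5, -0.0, -2.5]
gripper_width: 0.712
gripper_force: 30.0
```

```bash
python3 s.py 434.7 -242.2 98 -93.5
```

```text
3.63 [454.6 -79.  100. ] yang -102.0 w 61.9 F [ 0.5 -0.  -2.5] 29.998018741607666
shift units [-0.66 -5.44 -0.07] turn 0.149
```

>>> servo_tool(
  targets=[
    [-0.13,-1.1,0,0.03,50],
    [-0.26,-2.2,0,0.06,50],
    [-0.4,-3.3,0,0.09,50],
    [-0.53,-4.4,0,0.12,50],
    [-0.66,-5.44,0,0.149,50],
  ],
)

```text
time_s: 4.05
tcp_pos: [0.4346, -0.2435, 0.0994]
ee_rot: [[0.998, -0.06, -0.001], [-0.06, -0.998, 0.0], [-0.001, -0.0, -1.0]]
wrist_force: [1.4, 0.3, -3.2]
gripper_width: 0.712
gripper_force: 30.0
```

>>> servo_tool(
  targets=[
    [0,0,-0.4,0,50],
    [0,0,-1.0,0,50],
    [0,0,-1.5,0,50],
    [0,0,-1.9,0,50],
    [0,0,-1.9,0,50],
  ],
)

```text
time_s: 4.47
tcp_pos: [0.4331, -0.2417, 0.04]
ee_rot: [[0.998, -0.062, -0.007], [-0.062, -0.998, 0.002], [-0.007, -0.001, -1.0]]
wrist_force: [0.0, 0.7, -2.6]
gripper_width: 0.709
gripper_force: 30.0
```

```bash
python3 s.py 434.7 -242.2 32 -93.5
python3 - <<'E'
from h import *
d=cap("scene");cv2.imwrite("pics/g2.png",cv2.resize(d["bgr"][120:260,110:310],(800,560),interpolation=cv2.INTER_CUBIC))
E
```

```text
4.47 [ 433.1 -241.7   40. ] yang -93.6 w 61.7 F [ 0.   0.7 -2.6] 29.997832775115967
shift units [ 0.05 -0.02 -0.27] turn 0.001
```

View pics/g2.png

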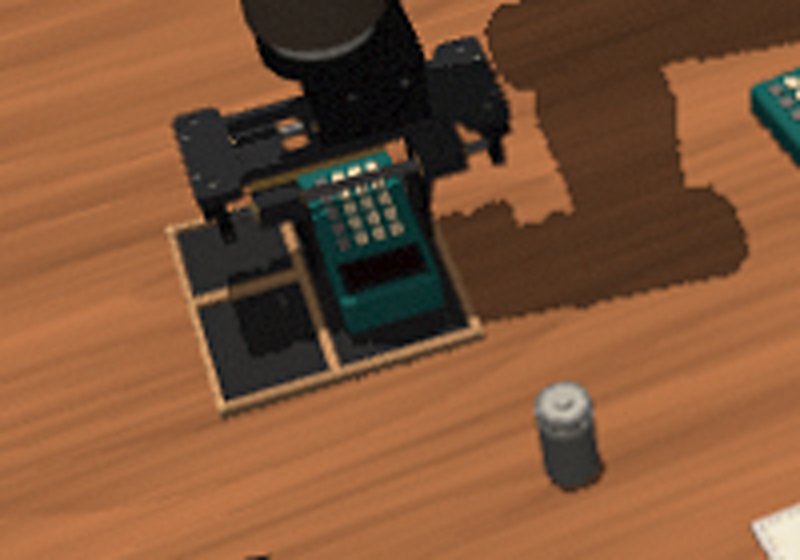

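The calculator hangs inside the wide pocket, with its near edge about (350-440,310) short of the front wall at (475,330), clear on every side. Lowering and releasing.

>>> servo_tool(
  targets=[
    [0.03,0,-0.2,0,50],
    [0.03,0,-0.37,0,50],
    [0.03,0,-0.37,0,50],
    [0.03,0,-0.37,0,50],
    [0.03,0,-0.37,0,50],
  ],
)

```text
time_s: 4.93
tcp_pos: [0.4368, -0.2421, 0.0316]
ee_rot: [[0.998, -0.061, 0.001], [-0.061, -0.998, -0.0], [0.001, 0.0, -1.0]]
wrist_force: [0.6, 0.6, -2.7]
gripper_width: 0.711
gripper_force: 30.0
```

>>> servo_tool(
  targets=[
    [0,0,0,0,75],
    [0,0,0,0,75],
    [0,0,0,0,75],
    [0,0,0,0,75],
    [0,0,0,0,75],
  ],
)

```text
time_s: 5.35
tcp_pos: [0.4368, -0.2422, 0.0316]
ee_rot: [[0.998, -0.061, 0.0], [-0.061, -0.998, -0.0], [0.0, 0.0, -1.0]]
wrist_force: [0.9, 0.9, 0.6]
gripper_width: 0.854
gripper_force: 0.0
```

>>> servo_tool(
  targets=[
    [0,0,0.3,0,75],
    [0,0,1.2,0,75],
    [0,0,2.1,0,75],
    [0,0,3,0,75],
    [0,0,4,0,75],
  ],
)

```text
time_s: 5.77
tcp_pos: [0.436, -0.242, 0.1529]
ee_rot: [[0.998, -0.061, -0.001], [-0.061, -0.998, 0.0], [-0.001, -0.0, -1.0]]
wrist_force: [1.3, -0.3, -0.2]
gripper_width: 0.858
gripper_force: 0.0
```

```bash
python3 s.py 640.5 3 150 -102
```

```text
5.77 [ 436.  -242.   152.9] yang -93.5 w 74.7 F [ 1.3 -0.3 -0.2] 0.0
shift units [ 6.82  8.17 -0.1 ] turn -0.149
```

>>> servo_tool(
  targets=[
    [0.68,0.82,0,-0.03,75],
    [1.36,1.64,0,-0.06,75],
    [2.05,2.45,0,-0.09,75],
    [2.73,3.27,0,-0.12,75],
    [3.41,4.09,0,-0.145,75],
  ],
)

```text
time_s: 6.18
tcp_pos: [0.5396, -0.1182, 0.1524]
ee_rot: [[0.979, -0.206, 0.001], [-0.206, -0.979, -0.0], [0.001, -0.0, -1.0]]
wrist_force: [0.7, -1.1, -0.2]
gripper_width: 0.863
gripper_force: 0.0
```

>>> servo_tool(
  targets=[
    [0.68,0.82,0,0,75],
    [1.36,1.64,0,0,75],
    [2.05,2.45,0,0,75],
    [2.73,3.27,0,0,75],
    [3.41,4.09,0,0,75],
  ],
)

```text
time_s: 6.6
tcp_pos: [0.6419, 0.0046, 0.1522]
ee_rot: [[0.979, -0.204, 0.0], [-0.204, -0.979, -0.0], [0.0, -0.0, -1.0]]
wrist_force: [0.8, -0.2, -0.4]
gripper_width: 0.858
gripper_force: 0.0
```

>>> servo_tool(
  targets=[
    [0,0,-0.7,0,75],
    [0,0,-1.4,0,75],
    [0,0,-2.2,0,75],
    [0,0,-2.6,0,75],
    [0,0,-2.6,0,75],
  ],
)

```text
time_s: 7.02
tcp_pos: [0.639, 0.0029, 0.0704]
ee_rot: [[0.979, -0.205, -0.007], [-0.205, -0.979, -0.001], [-0.006, 0.002, -1.0]]
wrist_force: [-0.6, -1.2, 0.3]
gripper_width: 0.864
gripper_force: 0.0
```

```bash
python3 s.py 640.5 3 29 -101.8
python3 - <<'E'
from h import *
d=cap("scene");cv2.imwrite("pics/g3.png",cv2.resize(d["bgr"][120:240,260:400],(700,600),interpolation=cv2.INTER_CUBIC))
E
```

```text
7.02 [639.    2.9  70.4] yang -101.8 w 75.2 F [-0.6 -1.2  0.3] 0.0
shift units [ 0.05  0.   -1.38] turn 0.0
```

View pics/g3.png

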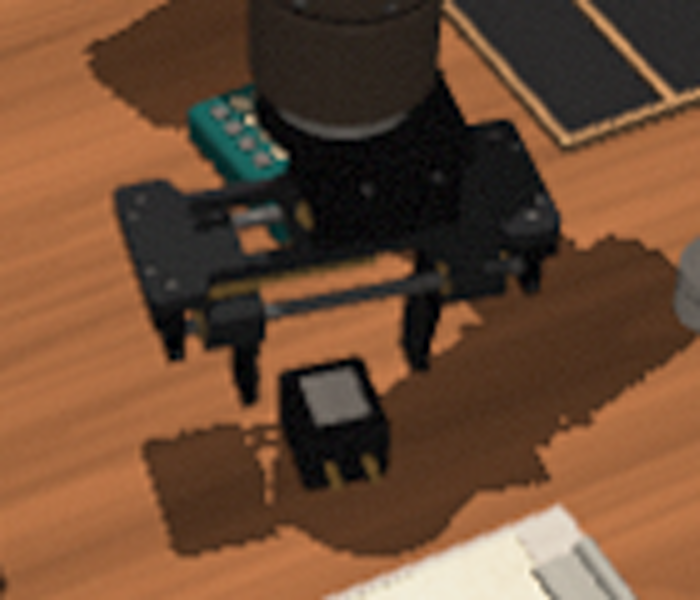

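Fingertips at (248,400) and (418,365) straddle the block centred at (335,400). Gripping.

>>> servo_tool(
  targets=[
    [0,0,-0.5,0,75],
    [0,0,-1.0,0,75],
    [0,0,-1.4,0,75],
    [0,0,-1.4,0,60],
    [0,0,-1.4,0,35],
  ],
)

```text
time_s: 7.48
tcp_pos: [0.6416, 0.0031, 0.0319]
ee_rot: [[0.979, -0.204, 0.0], [-0.204, -0.979, -0.0], [0.0, 0.0, -1.0]]
wrist_force: [-0.0, -0.2, 0.8]
gripper_width: 0.779
gripper_force: 0.0
```

>>> servo_tool(
  targets=[
    [0,0,0,0,35],
    [0,0,0,0,35],
    [0,0,0,0,35],
    [0,0,0,0,35],
    [0,0,0,0,35],
  ],
)

```text
time_s: 7.9
tcp_pos: [0.6418, 0.0034, 0.0323]
ee_rot: [[0.979, -0.204, 0.002], [-0.204, -0.979, 0.0], [0.002, -0.001, -1.0]]
wrist_force: [-0.2, 0.6, 2.5]
gripper_width: 0.502
gripper_force: 30.0
```

>>> servo_tool(
  targets=[
    [0,0,0.2,0,35],
    [0,0,0.8,0,35],
    [0,0,1.6,0,35],
    [0,0,2.4,0,35],
    [0,0,2.6,0,35],
  ],
)

```text
time_s: 8.32
tcp_pos: [0.6433, 0.0035, 0.1136]
ee_rot: [[0.979, -0.204, 0.007], [-0.204, -0.979, 0.001], [0.007, -0.002, -1.0]]
wrist_force: [-0.1, 0.7, -0.5]
gripper_width: 0.498
gripper_force: 30.0
```

```bash
python3 s.py 457 -331 100 -93.5
```

```text
8.32 [643.3   3.5 113.6] yang -101.7 w 43.4 F [-0.1  0.7 -0.5] 29.997201240621507
shift units [ -6.21 -11.15  -0.45] turn 0.144
```

>>> servo_tool(
  targets=[
    [-0.62,-1.12,0,0.03,35],
    [-1.24,-2.23,0,0.06,35],
    [-1.86,-3.35,0,0.09,35],
    [-2.48,-4.46,0,0.12,35],
    [-3.1,-5.57,0,0.144,35],
  ],
)

```text
time_s: 8.73
tcp_pos: [0.5464, -0.1649, 0.1086]
ee_rot: [[0.998, -0.06, -0.002], [-0.06, -0.998, 0.0], [-0.002, -0.0, -1.0]]
wrist_force: [1.1, -0.2, -1.8]
gripper_width: 0.503
gripper_force: 30.0
```

>>> servo_tool(
  targets=[
    [-0.62,-1.12,0,0,35],
    [-1.24,-2.23,0,0,35],
    [-1.86,-3.35,0,0,35],
    [-2.48,-4.46,0,0,35],
    [-3.1,-5.57,0,0,35],
  ],
)

```text
time_s: 9.15
tcp_pos: [0.4534, -0.332, 0.1087]
ee_rot: [[0.998, -0.062, -0.001], [-0.062, -0.998, 0.001], [-0.001, -0.001, -1.0]]
wrist_force: [1.8, 0.7, -1.4]
gripper_width: 0.508
gripper_force: 30.0
```

>>> servo_tool(
  targets=[
    [0,0,-0.6,0,35],
    [0,0,-1.2,0,35],
    [0,0,-1.7,0,35],
    [0,0,-2.0,0,35],
    [0,0,-2.0,0,35],
  ],
)

```text
time_s: 9.57
tcp_pos: [0.4532, -0.3302, 0.0467]
ee_rot: [[0.998, -0.063, -0.005], [-0.063, -0.998, 0.002], [-0.005, -0.002, -1.0]]
wrist_force: [-0.1, -0.8, -1.7]
gripper_width: 0.506
gripper_force: 30.0
```

```bash
python3 s.py 457 -331 35.5 -93.5
python3 - <<'E'
from h import *
d=cap("scene");cv2.imwrite("pics/g4.png",cv2.resize(d["bgr"][130:250,110:250],(700,600),interpolation=cv2.INTER_CUBIC))
E
```

```text
9.57 [ 453.2 -330.2   46.7] yang -93.6 w 44.0 F [-0.1 -0.8 -1.7] 29.996886416338384
shift units [ 0.13 -0.03 -0.37] turn 0.002
```

View pics/g4.png

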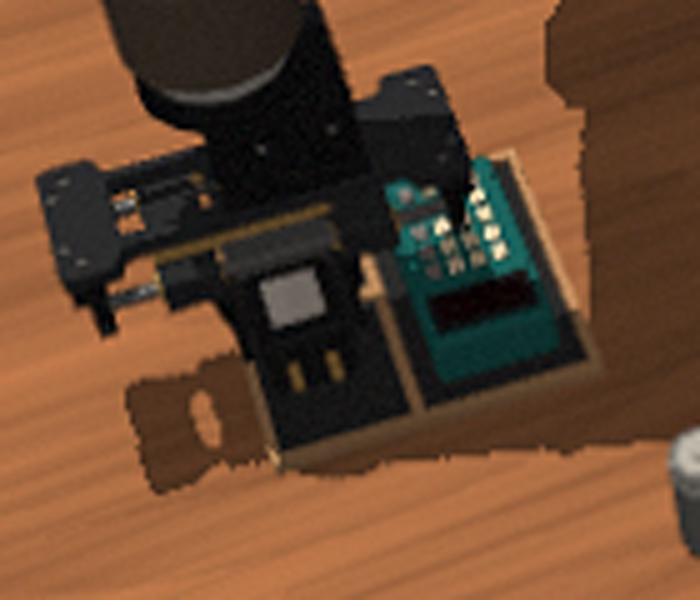

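The adapter is over the larger small pocket with pins at (297,375) and (335,365), short of the front wall at (340,440), and its sides are clear. Shifting 4 mm in +x, lowering, and opening narrowly.

>>> servo_tool(
  targets=[
    [0.1,-0.02,-0.2,0,35],
    [0.1,-0.02,-0.4,0,35],
    [0.1,-0.02,-0.46,0,35],
    [0.1,-0.02,-0.46,0,35],
    [0.1,-0.02,-0.46,0,35],
  ],
)

```text
time_s: 10.03
tcp_pos: [0.4584, -0.3315, 0.0358]
ee_rot: [[0.998, -0.062, 0.0], [-0.062, -0.998, -0.0], [0.0, 0.0, -1.0]]
wrist_force: [0.2, -0.2, -1.2]
gripper_width: 0.502
gripper_force: 30.0
```

```bash
python3 s.py 457 -331 35.5 -93.5
```

```text
10.03 [ 458.4 -331.5   35.8] yang -93.5 w 43.7 F [ 0.2 -0.2 -1.2] 29.997112839482725
shift units [-0.05  0.02 -0.01] turn 0.0
```

>>> servo_tool(
  targets=[
    [0,0,0,0,58],
    [0,0,0,0,58],
    [0,0,0,0,58],
    [0,0,0,0,58],
    [0,0,0,0,58],
  ],
)

```text
time_s: 10.45
tcp_pos: [0.4583, -0.3316, 0.0358]
ee_rot: [[0.998, -0.062, 0.0], [-0.062, -0.998, -0.0], [0.0, 0.0, -1.0]]
wrist_force: [-0.6, -0.0, 0.0]
gripper_width: 0.657
gripper_force: 0.0
```

>>> servo_tool(
  targets=[
    [0,0,0.3,0,58],
    [0,0,1.1,0,58],
    [0,0,2,0,58],
    [0,0,3,0,58],
    [0,0,3.8,0,75],
  ],
)

```text
time_s: 10.87
tcp_pos: [0.4586, -0.3319, 0.1525]
ee_rot: [[0.998, -0.061, 0.002], [-0.061, -0.998, -0.001], [0.002, 0.001, -1.0]]
wrist_force: [0.8, 0.7, 0.1]
gripper_width: 0.692
gripper_force: 0.0
```

>>> servo_tool(
  targets=[
    [0.41,1.24,0,0,75],
    [0.82,2.48,0,0,75],
    [1.24,3.72,0,0,75],
    [1.65,4.96,0,0,75],
    [2.07,6.2,0,0,75],
  ],
)

```text
time_s: 11.28
tcp_pos: [0.5206, -0.1439, 0.1507]
ee_rot: [[0.998, -0.062, 0.001], [-0.062, -0.998, -0.0], [0.001, 0.0, -1.0]]
wrist_force: [-0.5, -0.4, -1.8]
gripper_width: 0.856
gripper_force: 0.0
```

>>> servo_tool(
  targets=[
    [0.41,1.24,0,0,75],
    [0.82,2.48,0,0,75],
    [1.24,3.72,0,0,75],
    [1.65,4.96,0,0,75],
    [2.07,6.2,0,0,75],
  ],
)

```text
time_s: 11.7
tcp_pos: [0.5827, 0.0424, 0.1506]
ee_rot: [[0.998, -0.061, 0.001], [-0.061, -0.998, 0.0], [0.001, -0.0, -1.0]]
wrist_force: [1.2, -0.3, 0.4]
gripper_width: 0.861
gripper_force: 0.0
```

>>> servo_tool(
  targets=[
    [0.41,1.24,0,0,75],
    [0.82,2.48,0,0,75],
    [1.24,3.72,0,0,75],
    [1.65,4.96,0,0,75],
    [2.07,6.2,0,0,75],
  ],
)

```text
time_s: 12.12
tcp_pos: [0.6447, 0.2284, 0.1505]
ee_rot: [[0.998, -0.061, 0.001], [-0.061, -0.998, 0.0], [0.001, -0.0, -1.0]]
wrist_force: [0.8, -0.4, 0.3]
gripper_width: 0.861
gripper_force: 0.0
```

>>> servo_tool(
  targets=[
    [0,0,-0.7,0,75],
    [0,0,-1.4,0,75],
    [0,0,-2.2,0,75],
    [0,0,-2.5,0,75],
    [0,0,-2.5,0,75],
  ],
)

```text
time_s: 12.53
tcp_pos: [0.6429, 0.2256, 0.072]
ee_rot: [[0.998, -0.062, -0.005], [-0.062, -0.998, -0.003], [-0.005, 0.003, -1.0]]
wrist_force: [0.8, 0.8, -0.2]
gripper_width: 0.866
gripper_force: 0.0
```

```bash
python3 s.py 644.5 226 28 -93.5
python3 - <<'E'
from h import *
d=cap("scene");a=d["bgr"][120:240,340:480];b=d["bgr"][130:250,110:250]
cv2.imwrite("pics/g5.png",cv2.resize(np.hstack([a,b]),(800,343),interpolation=cv2.INTER_CUBIC))
E
```

```text
12.53 [642.9 225.6  72. ] yang -93.6 w 75.3 F [ 0.8  0.8 -0.2] 0.0
shift units [ 0.05  0.01 -1.47] turn 0.001
```

View pics/g5.png

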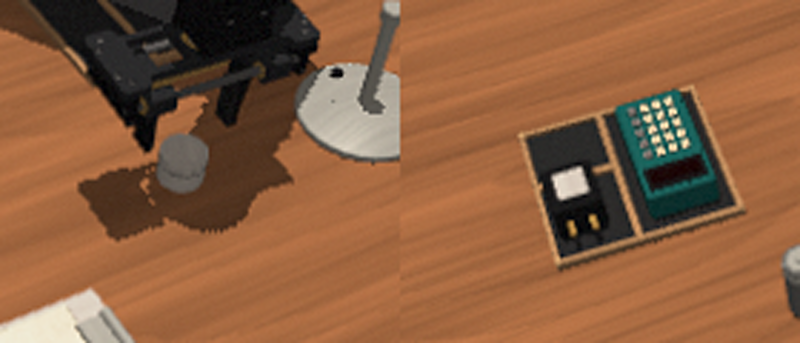

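Right half: the calculator and adapter sit in their pockets. Left half: the fingertips at (145,150) and (225,120) straddle the tin at (183,160). Gripping.

>>> servo_tool(
  targets=[
    [0,0,-0.5,0,75],
    [0,0,-1.0,0,75],
    [0,0,-1.5,0,75],
    [0,0,-1.5,0,60],
    [0,0,-1.5,0,35],
  ],
)

```text
time_s: 13.0
tcp_pos: [0.6452, 0.2265, 0.0309]
ee_rot: [[0.998, -0.062, 0.001], [-0.062, -0.998, 0.0], [0.001, -0.0, -1.0]]
wrist_force: [-0.1, -0.3, 0.8]
gripper_width: 0.79
gripper_force: 0.0
```

>>> servo_tool(
  targets=[
    [0,0,0,0,35],
    [0,0,0,0,35],
    [0,0,0,0,35],
    [0,0,0,0,35],
    [0,0,0,0,35],
  ],
)

```text
time_s: 13.42
tcp_pos: [0.6451, 0.2269, 0.0308]
ee_rot: [[0.998, -0.061, 0.002], [-0.061, -0.998, 0.001], [0.002, -0.001, -1.0]]
wrist_force: [0.1, 0.2, 4.0]
gripper_width: 0.498
gripper_force: 30.0
```

>>> servo_tool(
  targets=[
    [0,0,0.2,0,35],
    [0,0,0.8,0,35],
    [0,0,1.6,0,35],
    [0,0,2.4,0,35],
    [0,0,3.0,0,35],
  ],
)

```text
time_s: 13.83
tcp_pos: [0.6449, 0.2266, 0.1217]
ee_rot: [[0.998, -0.061, 0.002], [-0.061, -0.998, 0.0], [0.001, -0.001, -1.0]]
wrist_force: [0.2, 0.1, -0.5]
gripper_width: 0.499
gripper_force: 30.0
```

```bash
python3 s.py 382.5 -325 120 -93.5;python3 - <<'E'
from h import *
c=cap("top");d=c["bgr"];cv2.imwrite("pics/g6.png",cv2.resize(d[225:320,390:490],(600,570),interpolation=cv2.INTER_CUBIC))
E
```

```text
13.83 [644.9 226.6 121.7] yang -93.5 w 43.4 F [ 0.2  0.1 -0.5] 29.99951720237732
shift units [ -8.75 -18.39  -0.06] turn 0.0
```

View pics/g6.png

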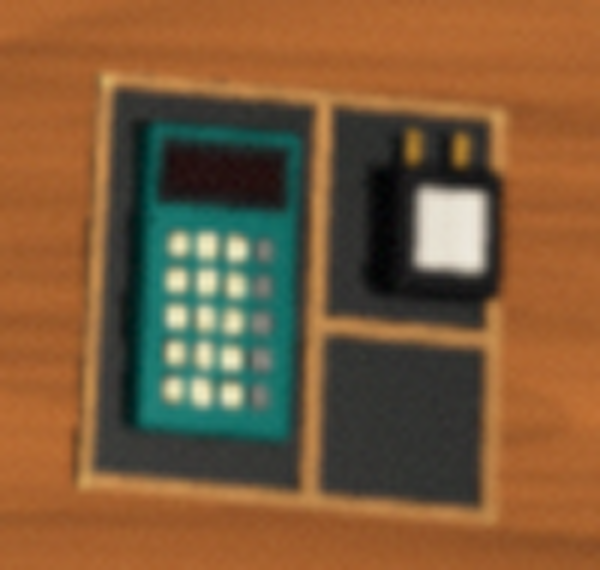

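The top view shows the adapter's base between about x=365 and 475 in the crop. The pocket runs 330-490, so it's clear of the walls, and the calculator is well inside its pocket. Carrying the tin.

>>> servo_tool(
  targets=[
    [-0.44,-0.92,0,0,35],
    [-0.88,-1.84,0,0,35],
    [-1.32,-2.76,0,0,35],
    [-1.75,-3.68,0,0,35],
    [-2.19,-4.59,0,0,35],
  ],
)

```text
time_s: 14.3
tcp_pos: [0.5777, 0.0875, 0.1193]
ee_rot: [[0.998, -0.062, -0.001], [-0.062, -0.998, -0.0], [-0.001, 0.0, -1.0]]
wrist_force: [0.7, -0.3, -1.3]
gripper_width: 0.498
gripper_force: 30.0
```

>>> servo_tool(
  targets=[
    [-0.44,-0.92,0,0,35],
    [-0.88,-1.84,0,0,35],
    [-1.32,-2.76,0,0,35],
    [-1.75,-3.68,0,0,35],
    [-2.19,-4.59,0,0,35],
  ],
)

```text
time_s: 14.72
tcp_pos: [0.512, -0.0501, 0.1196]
ee_rot: [[0.998, -0.062, -0.0], [-0.062, -0.998, 0.0], [-0.0, -0.0, -1.0]]
wrist_force: [-0.1, -0.6, -0.0]
gripper_width: 0.497
gripper_force: 30.0
```

>>> servo_tool(
  targets=[
    [-0.44,-0.92,0,0,35],
    [-0.88,-1.84,0,0,35],
    [-1.32,-2.76,0,0,35],
    [-1.75,-3.68,0,0,35],
    [-2.19,-4.59,0,0,35],
  ],
)

```text
time_s: 15.13
tcp_pos: [0.4464, -0.1878, 0.1196]
ee_rot: [[0.998, -0.062, -0.0], [-0.062, -0.998, 0.0], [-0.0, -0.0, -1.0]]
wrist_force: [0.0, -0.3, -0.1]
gripper_width: 0.495
gripper_force: 30.0
```

>>> servo_tool(
  targets=[
    [-0.44,-0.92,0,0,35],
    [-0.88,-1.84,0,0,35],
    [-1.32,-2.76,0,0,35],
    [-1.75,-3.68,0,0,35],
    [-2.19,-4.59,0,0,35],
  ],
)

```text
time_s: 15.55
tcp_pos: [0.3807, -0.3255, 0.1196]
ee_rot: [[0.998, -0.062, -0.0], [-0.062, -0.998, 0.0], [-0.0, -0.0, -1.0]]
wrist_force: [0.9, -0.6, -1.2]
gripper_width: 0.498
gripper_force: 30.0
```

>>> servo_tool(
  targets=[
    [0,0,-0.6,0,35],
    [0,0,-1.2,0,35],
    [0,0,-1.8,0,35],
    [0,0,-2.3,0,35],
    [0,0,-2.3,0,35],
  ],
)

```text
time_s: 15.97
tcp_pos: [0.3793, -0.3234, 0.0478]
ee_rot: [[0.998, -0.063, -0.006], [-0.063, -0.998, 0.003], [-0.006, -0.003, -1.0]]
wrist_force: [-0.6, 0.9, -0.5]
gripper_width: 0.494
gripper_force: 30.0
```

```bash
python3 s.py 382.5 -324 34.2 -93.5
```

```text
15.97 [ 379.3 -323.4   47.8] yang -93.6 w 43.0 F [-0.6  0.9 -0.5] 29.999324083328247
shift units [ 0.11 -0.02 -0.45] turn 0.002
```

>>> servo_tool(
  targets=[
    [0.04,0,-0.2,0,35],
    [0.04,0,-0.4,0,35],
    [0.04,0,-0.54,0,35],
    [0.04,0,-0.54,0,35],
    [0.04,0,-0.54,0,35],
  ],
)

```text
time_s: 16.38
tcp_pos: [0.3831, -0.3243, 0.0346]
ee_rot: [[0.998, -0.062, 0.0], [-0.062, -0.998, -0.0], [0.0, 0.0, -1.0]]
wrist_force: [-0.1, 0.4, -0.2]
gripper_width: 0.501
gripper_force: 30.0
```

>>> servo_tool(
  targets=[
    [0,0,0,0,56],
    [0,0,0,0,56],
    [0,0,0,0,56],
    [0,0,0,0,56],
    [0,0,0,0,56],
  ],
)

```text
time_s: 16.8
tcp_pos: [0.3831, -0.3244, 0.0346]
ee_rot: [[0.998, -0.062, 0.0], [-0.062, -0.998, -0.0], [0.0, 0.0, -1.0]]
wrist_force: [-0.7, -0.4, -1.2]
gripper_width: 0.635
gripper_force: 0.0
```

>>> servo_tool(
  targets=[
    [0,0,0.3,0,56],
    [0,0,1.1,0,56],
    [0,0,2,0,56],
    [0,0,3,0,56],
    [0,0,3.9,0,80],
  ],
)

```text
time_s: 17.22
tcp_pos: [0.3829, -0.3244, 0.1537]
ee_rot: [[0.998, -0.062, 0.001], [-0.062, -0.998, -0.001], [0.001, 0.001, -1.0]]
wrist_force: [0.7, -0.2, 0.8]
gripper_width: 0.672
gripper_force: 0.0
```

```bash
python3 s.py 454.3 64.8 150 -87
```

```text
17.22 [ 382.9 -324.4  153.7] yang -93.5 w 58.5 F [ 0.7 -0.2  0.8] 0.0
shift units [ 2.38 12.97 -0.12] turn 0.114
```

>>> servo_tool(
  targets=[
    [0.24,1.3,0,0.02,80],
    [0.48,2.6,0,0.04,80],
    [0.72,3.9,0,0.06,80],
    [0.95,5.2,0,0.08,80],
    [1.19,6.48,0,0.1,80],
  ],
)

```text
time_s: 17.63
tcp_pos: [0.4185, -0.1283, 0.1523]
ee_rot: [[0.999, 0.039, 0.001], [0.039, -0.999, 0.0], [0.001, 0.0, -1.0]]
wrist_force: [0.9, -0.0, 0.3]
gripper_width: 0.907
gripper_force: 0.0
```

>>> servo_tool(
  targets=[
    [0.24,1.3,0,0,80],
    [0.48,2.6,0,0,80],
    [0.72,3.9,0,0,80],
    [0.95,5.2,0,0,80],
    [1.19,6.48,0,0,80],
  ],
)

```text
time_s: 18.05
tcp_pos: [0.4542, 0.0665, 0.1523]
ee_rot: [[0.999, 0.039, 0.001], [0.039, -0.999, 0.001], [0.001, -0.0, -1.0]]
wrist_force: [1.2, -0.5, -0.0]
gripper_width: 0.919
gripper_force: 0.0
```

>>> servo_tool(
  targets=[
    [0,0,-0.7,0,80],
    [0,0,-1.4,0,80],
    [0,0,-2.2,0,80],
    [0,0,-2.6,0,80],
    [0,0,-2.6,0,80],
  ],
)

```text
time_s: 18.47
tcp_pos: [0.4525, 0.0638, 0.0715]
ee_rot: [[0.999, 0.038, -0.005], [0.038, -0.999, -0.002], [-0.005, 0.002, -1.0]]
wrist_force: [0.3, -0.6, -0.0]
gripper_width: 0.918
gripper_force: 0.0
```

```bash
python3 s.py 454.3 64.8 26 -87.8
python3 - <<'E'
from h import *
d=cap("scene");a=d["bgr"][70:190,240:380];b=d["bgr"][130:250,110:250]
cv2.imwrite("pics/g7.png",cv2.resize(np.hstack([a,b]),(800,343),interpolation=cv2.INTER_CUBIC))
E
```

```text
18.47 [452.5  63.8  71.5] yang -87.8 w 79.8 F [ 0.3 -0.6 -0. ] 0.0
shift units [ 0.06  0.03 -1.52] turn 0.0
```

View pics/g7.png

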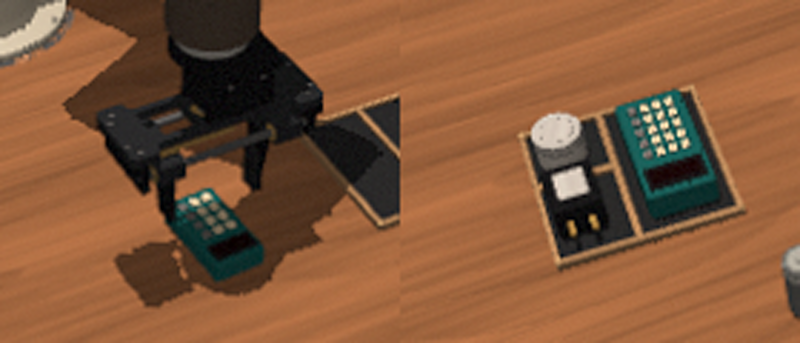

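The tin is in the smallest pocket. The fingertips at (165,210) and (258,190) straddle the small calculator. Gripping.

>>> servo_tool(
  targets=[
    [0,0,-0.5,0,80],
    [0,0,-1.0,0,80],
    [0,0,-1.6,0,80],
    [0,0,-1.6,0,80],
    [0,0,-1.6,0,45],
  ],
)

```text
time_s: 18.93
tcp_pos: [0.4548, 0.0645, 0.0261]
ee_rot: [[0.999, 0.038, 0.0], [0.038, -0.999, -0.0], [0.0, 0.0, -1.0]]
wrist_force: [0.7, 0.2, 0.7]
gripper_width: 0.895
gripper_force: 0.0
```

>>> servo_tool(
  targets=[
    [0,0,0,0,45],
    [0,0,0,0,45],
    [0,0,0,0,45],
    [0,0,0,0,45],
    [0,0,0,0,45],
  ],
)

```text
time_s: 19.35
tcp_pos: [0.4552, 0.065, 0.0264]
ee_rot: [[0.999, 0.039, 0.002], [0.039, -0.999, 0.001], [0.003, -0.001, -1.0]]
wrist_force: [-0.6, 0.4, 6.4]
gripper_width: 0.619
gripper_force: 29.9
```

>>> servo_tool(
  targets=[
    [0,0,0.2,0,45],
    [0,0,0.8,0,45],
    [0,0,1.6,0,45],
    [0,0,2.2,0,45],
    [0,0,2.4,0,45],
  ],
)

```text
time_s: 19.77
tcp_pos: [0.4553, 0.0648, 0.0998]
ee_rot: [[0.999, 0.038, 0.004], [0.038, -0.999, 0.002], [0.004, -0.001, -1.0]]
wrist_force: [0.1, -0.1, -1.1]
gripper_width: 0.616
gripper_force: 29.9
```

```bash
python3 s.py 426.7 337 99 -89.4
```

```text
19.77 [455.3  64.8  99.8] yang -87.8 w 53.6 F [ 0.1 -0.1 -1.1] 29.861915409564972
shift units [-0.95  9.07 -0.03] turn -0.028
```

>>> servo_tool(
  targets=[
    [-0.1,0.9,0,-0.01,45],
    [-0.2,1.8,0,-0.02,45],
    [-0.3,2.7,0,-0.028,45],
    [-0.38,3.6,0,-0.028,45],
    [-0.47,4.53,0,-0.028,45],
  ],
)

```text
time_s: 20.18
tcp_pos: [0.4391, 0.2008, 0.0965]
ee_rot: [[1.0, 0.009, -0.002], [0.009, -1.0, -0.001], [-0.002, 0.001, -1.0]]
wrist_force: [0.5, -0.4, -1.7]
gripper_width: 0.618
gripper_force: 29.9
```

>>> servo_tool(
  targets=[
    [-0.1,0.9,0,0,45],
    [-0.2,1.8,0,0,45],
    [-0.3,2.7,0,0,45],
    [-0.38,3.6,0,0,45],
    [-0.47,4.53,0,0,45],
  ],
)

```text
time_s: 20.6
tcp_pos: [0.425, 0.3366, 0.0962]
ee_rot: [[1.0, 0.01, -0.002], [0.01, -1.0, -0.002], [-0.002, 0.002, -1.0]]
wrist_force: [-0.4, 0.1, -1.7]
gripper_width: 0.618
gripper_force: 29.9
```

>>> servo_tool(
  targets=[
    [0,0,-0.5,0,45],
    [0,0,-1.0,0,45],
    [0,0,-1.5,0,45],
    [0,0,-1.8,0,45],
    [0,0,-1.8,0,45],
  ],
)

```text
time_s: 21.02
tcp_pos: [0.4246, 0.3344, 0.0406]
ee_rot: [[1.0, 0.01, -0.004], [0.009, -1.0, -0.005], [-0.004, 0.005, -1.0]]
wrist_force: [-0.4, -0.6, -1.9]
gripper_width: 0.621
gripper_force: 29.9
```

```bash
python3 s.py 426.7 337 29.7 -89.4
python3 - <<'E'
from h import *
d=cap("scene");cv2.imwrite("pics/g8.png",cv2.resize(d["bgr"][60:180,310:450],(700,600),interpolation=cv2.INTER_CUBIC))
E
```

```text
21.02 [424.6 334.4  40.6] yang -89.5 w 54.0 F [-0.4 -0.6 -1.9] 29.86174911260605
shift units [ 0.07  0.09 -0.36] turn 0.001
```

View pics/g8.png

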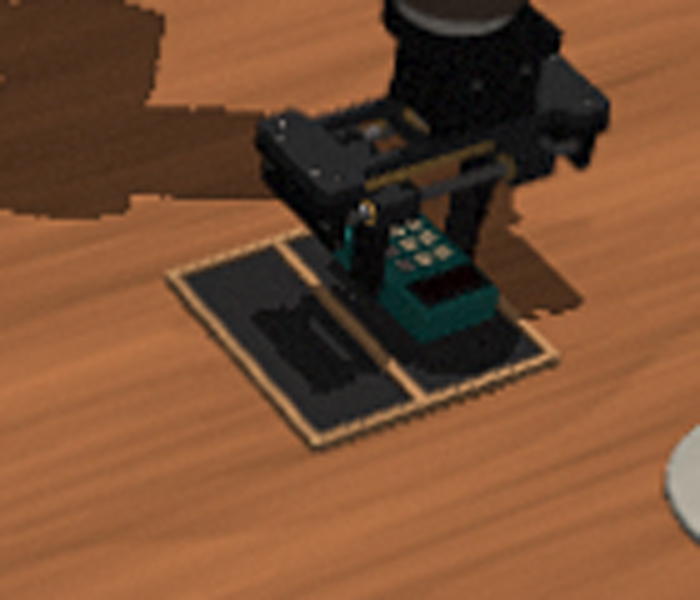

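The small calculator is over the wide pocket, with its front edge at (385-495,330) short of the wall at (490,375). It's clear of the divider at (380,370). Lowering.

>>> servo_tool(
  targets=[
    [0.03,0.03,-0.2,0,45],
    [0.03,0.03,-0.45,0,45],
    [0.03,0.03,-0.45,0,45],
    [0.03,0.03,-0.45,0,45],
    [0.03,0.03,-0.45,0,45],
  ],
)

```text
time_s: 21.48
tcp_pos: [0.427, 0.3371, 0.03]
ee_rot: [[1.0, 0.01, -0.0], [0.01, -1.0, 0.0], [-0.0, -0.0, -1.0]]
wrist_force: [0.8, -0.2, -1.1]
gripper_width: 0.616
gripper_force: 29.9
```

```bash
python3 s.py 426.7 337 29.7 -89.4
```

```text
21.48 [427.  337.1  30. ] yang -89.4 w 53.6 F [ 0.8 -0.2 -1.1] 29.884093701839447
shift units [-0.01 -0.   -0.01] turn 0.0
```

>>> servo_tool(
  targets=[
    [0,0,0,0,66],
    [0,0,0,0,66],
    [0,0,0,0,66],
    [0,0,0,0,66],
    [0,0,0,0,66],
  ],
)

```text
time_s: 21.9
tcp_pos: [0.4271, 0.3373, 0.0301]
ee_rot: [[1.0, 0.01, 0.0], [0.01, -1.0, 0.0], [0.0, -0.0, -1.0]]
wrist_force: [0.4, 0.3, -0.3]
gripper_width: 0.757
gripper_force: 0.0
```

>>> servo_tool(
  targets=[
    [0,0,0.3,0,66],
    [0,0,1.1,0,66],
    [0,0,2,0,66],
    [0,0,3,0,66],
    [0,0,4.2,0,75],
  ],
)

```text
time_s: 22.32
tcp_pos: [0.4263, 0.3363, 0.1567]
ee_rot: [[1.0, 0.01, -0.002], [0.01, -1.0, -0.002], [-0.002, 0.002, -1.0]]
wrist_force: [-0.5, 1.0, -0.9]
gripper_width: 0.784
gripper_force: 0.0
```

>>> servo_tool(
  targets=[
    [0.46,-1.17,0,0,75],
    [0.92,-2.34,0,0,75],
    [1.39,-3.51,0,0,75],
    [1.85,-4.68,0,0,75],
    [2.31,-5.85,0,0,75],
  ],
)

```text
time_s: 22.73
tcp_pos: [0.4966, 0.1602, 0.1569]
ee_rot: [[1.0, 0.011, 0.001], [0.011, -1.0, 0.001], [0.001, -0.001, -1.0]]
wrist_force: [0.2, 0.9, 0.8]
gripper_width: 0.86
gripper_force: 0.0
```

>>> servo_tool(
  targets=[
    [0.46,-1.17,0,0,75],
    [0.92,-2.34,0,0,75],
    [1.39,-3.51,0,0,75],
    [1.85,-4.68,0,0,75],
    [2.31,-5.85,0,0,75],
  ],
)

```text
time_s: 23.15
tcp_pos: [0.566, -0.0157, 0.1568]
ee_rot: [[1.0, 0.01, 0.001], [0.01, -1.0, 0.0], [0.001, -0.0, -1.0]]
wrist_force: [-0.2, 0.3, -0.8]
gripper_width: 0.862
gripper_force: 0.0
```

>>> servo_tool(
  targets=[
    [0.46,-1.17,0,0,75],
    [0.92,-2.34,0,0,75],
    [1.39,-3.51,0,0,75],
    [1.85,-4.68,0,0,75],
    [2.31,-5.85,0,0,75],
  ],
)

```text
time_s: 23.57
tcp_pos: [0.6352, -0.1912, 0.1567]
ee_rot: [[1.0, 0.01, 0.001], [0.01, -1.0, -0.0], [0.001, 0.0, -1.0]]
wrist_force: [0.9, 0.3, 0.9]
gripper_width: 0.861
gripper_force: 0.0
```

>>> servo_tool(
  targets=[
    [0,0,-0.7,0,75],
    [0,0,-1.4,0,75],
    [0,0,-1.7,0,75],
    [0,0,-1.7,0,75],
    [0,0,-1.7,0,75],
  ],
)

```text
time_s: 23.98
tcp_pos: [0.635, -0.1891, 0.1053]
ee_rot: [[1.0, 0.011, -0.0], [0.011, -1.0, -0.001], [-0.0, 0.001, -1.0]]
wrist_force: [0.6, -0.1, -0.4]
gripper_width: 0.865
gripper_force: 0.0
```

```bash
python3 s.py 635.5 -190 42 -89.4
python3 - <<'E'
from h import *
d=cap("scene");a=d["bgr"][150:270,180:320];b=d["bgr"][60:180,310:450]
cv2.imwrite("pics/g9.png",cv2.resize(np.hstack([a,b]),(800,343),interpolation=cv2.INTER_CUBIC))
E
```

```text
23.98 [ 635.  -189.1  105.3] yang -89.4 w 75.3 F [ 0.6 -0.1 -0.4] 0.0
shift units [ 0.02 -0.03 -2.11] turn -0.001
```

View pics/g9.png

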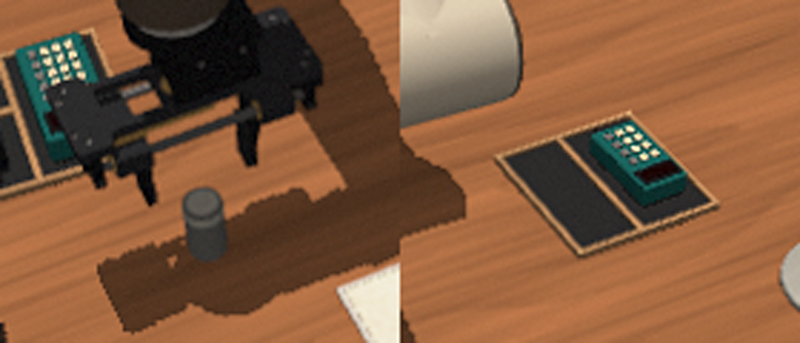

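Small calculator placed well inside its pocket. The fingertips at (150,200) and (248,160) flank the cell at (203,205). Descending and gripping.

>>> servo_tool(
  targets=[
    [0,0,-0.6,0,75],
    [0,0,-1.2,0,75],
    [0,0,-1.8,0,75],
    [0,0,-2.1,0,75],
    [0,0,-2.1,0,75],
  ],
)

```text
time_s: 24.45
tcp_pos: [0.6342, -0.1888, 0.0409]
ee_rot: [[1.0, 0.011, -0.002], [0.011, -1.0, 0.0], [-0.002, -0.0, -1.0]]
wrist_force: [-0.1, 0.8, -0.3]
gripper_width: 0.86
gripper_force: 0.0
```

>>> servo_tool(
  targets=[
    [0,0,0,0,60],
    [0,0,0,0,45],
    [0,0,0,0,25],
    [0,0,0,0,25],
    [0,0,0,0,25],
  ],
)

```text
time_s: 24.87
tcp_pos: [0.6354, -0.1894, 0.0428]
ee_rot: [[1.0, 0.01, 0.002], [0.01, -1.0, -0.0], [0.002, 0.0, -1.0]]
wrist_force: [0.3, -0.0, 0.0]
gripper_width: 0.566
gripper_force: 0.0
```

>>> servo_tool(
  targets=[
    [0,0,0,0,25],
    [0,0,0,0,25],
    [0,0,0,0,25],
    [0,0,0,0,25],
    [0,0,0,0,25],
  ],
)

```text
time_s: 25.28
tcp_pos: [0.6349, -0.1894, 0.042]
ee_rot: [[1.0, 0.01, 0.0], [0.01, -1.0, -0.0], [0.0, 0.0, -1.0]]
wrist_force: [-0.8, -0.5, 1.4]
gripper_width: 0.371
gripper_force: 30.0
```

>>> servo_tool(
  targets=[
    [0,0,0.2,0,25],
    [0,0,0.8,0,25],
    [0,0,1.6,0,25],
    [0,0,2.4,0,25],
    [0,0,3,0,25],
  ],
)

```text
time_s: 25.7
tcp_pos: [0.6352, -0.1894, 0.1338]
ee_rot: [[1.0, 0.01, 0.001], [0.01, -1.0, -0.0], [0.001, 0.0, -1.0]]
wrist_force: [0.7, -0.7, -1.0]
gripper_width: 0.374
gripper_force: 30.0
```

```bash
python3 s.py 428 250 132 -89.4
```

```text
25.7 [ 635.2 -189.4  133.8] yang -89.4 w 32.5 F [ 0.7 -0.7 -1. ] 30.000070463865995
shift units [-6.91 14.65 -0.06] turn 0.0
```

>>> servo_tool(
  targets=[
    [-0.46,0.98,0,0,25],
    [-0.92,1.95,0,0,25],
    [-1.38,2.93,0,0,25],
    [-1.84,3.9,0,0,25],
    [-2.3,4.88,0,0,25],
  ],
)

```text
time_s: 26.12
tcp_pos: [0.5647, -0.0418, 0.1318]
ee_rot: [[1.0, 0.009, -0.001], [0.009, -1.0, 0.0], [-0.001, -0.0, -1.0]]
wrist_force: [1.0, 0.4, -1.4]
gripper_width: 0.371
gripper_force: 30.0
```

>>> servo_tool(
  targets=[
    [-0.46,0.98,0,0,25],
    [-0.92,1.95,0,0,25],
    [-1.38,2.93,0,0,25],
    [-1.84,3.9,0,0,25],
    [-2.3,4.88,0,0,25],
  ],
)

```text
time_s: 26.53
tcp_pos: [0.4958, 0.1047, 0.132]
ee_rot: [[1.0, 0.01, -0.0], [0.01, -1.0, 0.0], [-0.0, -0.0, -1.0]]
wrist_force: [0.6, 0.1, -1.8]
gripper_width: 0.374
gripper_force: 30.0
```

>>> servo_tool(
  targets=[
    [-0.46,0.98,0,0,25],
    [-0.92,1.95,0,0,25],
    [-1.38,2.93,0,0,25],
    [-1.84,3.9,0,0,25],
    [-2.3,4.88,0,0,25],
  ],
)

```text
time_s: 26.95
tcp_pos: [0.4267, 0.251, 0.132]
ee_rot: [[1.0, 0.01, -0.0], [0.01, -1.0, 0.0], [-0.0, -0.0, -1.0]]
wrist_force: [0.8, 0.8, -1.5]
gripper_width: 0.374
gripper_force: 30.0
```

>>> servo_tool(
  targets=[
    [0,0,-0.6,0,25],
    [0,0,-1.2,0,25],
    [0,0,-1.8,0,25],
    [0,0,-2.3,0,25],
    [0,0,-2.3,0,25],
  ],
)

```text
time_s: 27.37
tcp_pos: [0.426, 0.2483, 0.0602]
ee_rot: [[1.0, 0.01, -0.005], [0.01, -1.0, -0.005], [-0.005, 0.005, -1.0]]
wrist_force: [0.7, -0.5, -1.5]
gripper_width: 0.373
gripper_force: 30.0
```

>>> servo_tool(
  targets=[
    [0,0,0,0,25],
    [0,0,0,0,25],
    [0,0,0,0,25],
    [0,0,0,0,25],
    [0,0,0,0,25],
  ],
)

```text
time_s: 27.78
tcp_pos: [0.4283, 0.2502, 0.0637]
ee_rot: [[1.0, 0.01, 0.001], [0.01, -1.0, 0.001], [0.001, -0.001, -1.0]]
wrist_force: [-0.1, 0.3, -0.2]
gripper_width: 0.368
gripper_force: 30.0
```

```bash
python3 s.py 428 252 45 -89.4
python3 - <<'E'
from h import *
d=cap("scene");cv2.imwrite("pics/g10.png",cv2.resize(d["bgr"][60:180,310:450],(700,600),interpolation=cv2.INTER_CUBIC))
E
```

```text
27.78 [428.3 250.2  63.7] yang -89.4 w 32.1 F [-0.1  0.3 -0.2] 29.99987424351275
shift units [-0.01  0.06 -0.62] turn 0.0
```

View pics/g10.png

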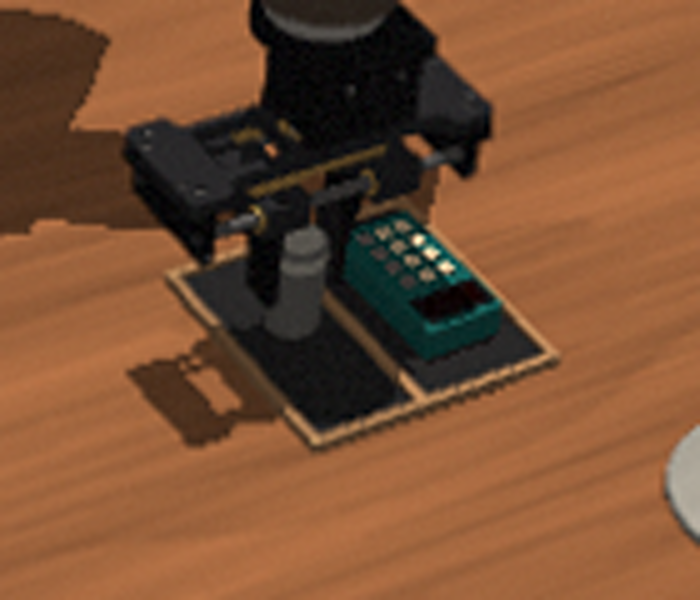

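The cell hangs upright over the narrow pocket (base at (293,330) in the crop), between the outer wall and the divider. Lowering and releasing.

>>> servo_tool(
  targets=[
    [0,0.04,-0.2,0,25],
    [0,0.04,-0.4,0,25],
    [0,0.04,-0.55,0,25],
    [0,0.04,-0.6,0,25],
    [0,0.04,-0.6,0,25],
  ],
)

```text
time_s: 28.25
tcp_pos: [0.4276, 0.2508, 0.0449]
ee_rot: [[1.0, 0.011, -0.001], [0.011, -1.0, -0.001], [-0.001, 0.001, -1.0]]
wrist_force: [-2.0, -0.4, 5.3]
gripper_width: 0.37
gripper_force: 30.0
```

>>> servo_tool(
  targets=[
    [0,0,0,0,25],
    [0,0,0,0,25],
    [0,0,0,0,25],
    [0,0,0,0,25],
    [0,0,0,0,36],
  ],
)

```text
time_s: 28.67
tcp_pos: [0.428, 0.2511, 0.0448]
ee_rot: [[1.0, 0.01, 0.0], [0.01, -1.0, 0.0], [0.0, -0.0, -1.0]]
wrist_force: [0.6, -0.1, -0.4]
gripper_width: 0.39
gripper_force: 0.0
```

>>> servo_tool(
  targets=[
    [0,0,0,0,46],
    [0,0,0,0,50],
    [0,0,0,0,50],
    [0,0,0,0,50],
    [0,0,0,0,50],
  ],
)

```text
time_s: 29.08
tcp_pos: [0.428, 0.2511, 0.0447]
ee_rot: [[1.0, 0.01, -0.0], [0.01, -1.0, -0.0], [-0.0, 0.0, -1.0]]
wrist_force: [0.2, 0.1, -0.3]
gripper_width: 0.569
gripper_force: 0.0
```

>>> servo_tool(
  targets=[
    [0,0,0.3,0,50],
    [0,0,0.9,0,50],
    [0,0,1.7,0,50],
    [0,0,2.7,0,50],
    [0,0,3.8,0,50],
  ],
)

```text
time_s: 29.5
tcp_pos: [0.4273, 0.2504, 0.1599]
ee_rot: [[1.0, 0.01, -0.001], [0.01, -1.0, -0.001], [-0.001, 0.001, -1.0]]
wrist_force: [0.2, 0.9, -0.1]
gripper_width: 0.577
gripper_force: 0.0
```

>>> servo_tool(
  targets=[
    [0.4,-1,0.2,0,50],
    [0.8,-2,0.4,0,50],
    [1.2,-3,0.6,0,50],
    [1.5,-4,0.8,0,50],
    [1.5,-5,1,0,50],
  ],
)

```text
time_s: 29.92
tcp_pos: [0.4742, 0.0999, 0.19]
ee_rot: [[1.0, 0.01, 0.002], [0.01, -1.0, 0.001], [0.002, -0.001, -1.0]]
wrist_force: [0.6, 0.9, -0.1]
gripper_width: 0.577
gripper_force: 0.0
```

```bash
python3 s.py
python3 - <<'E'
from h import *
d=cap("scene")["bgr"];t=cap("top")["bgr"]
f=lambda a:cv2.resize(a,(400,300),interpolation=cv2.INTER_CUBIC)
cv2.imwrite("pics/fin.png",np.vstack([np.hstack([f(d[130:235,130:270]),f(d[75:180,310:450])]),np.hstack([f(t[220:325,385:525]),f(t[220:325,130:270])])]))
E
```

```text
29.92 [474.2  99.9 190. ] yang -89.4 w 50.2 F [ 0.6  0.9 -0.1] 0.0
```

View pics/fin.png

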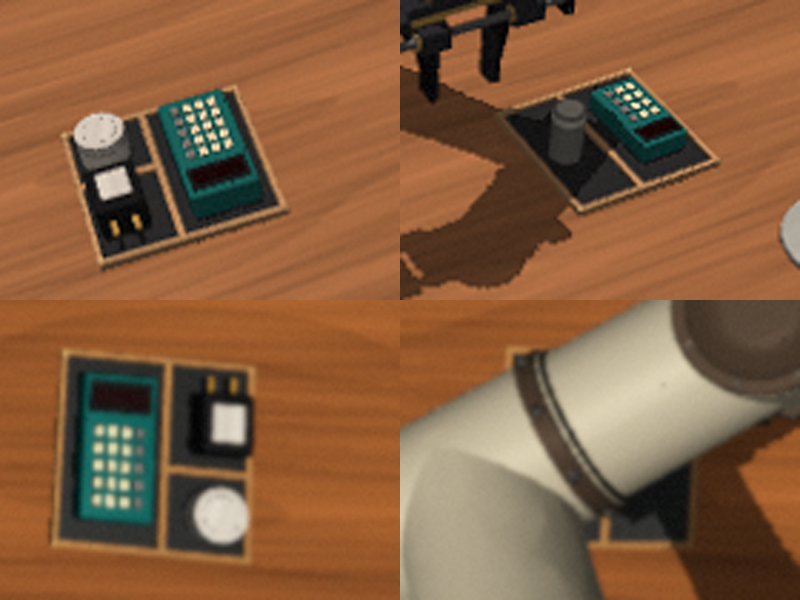

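All five items sit in their pockets: the home kit has the calculator, adapter and tin clear of its walls. In the travel tray the cell stands at (567,130) and the small calculator lies at (640,125). The gripper is clear of everything, so I'm handing in.

```bash
python3 -c "
from station import r
print(r.finish_job())"
```

```text
the job is handed in; nothing more can be done
None
```

I placed all five items in their pockets in the order asked and handed the job in at about 30 s of the 123 s allowed; the camera views showed each one sitting inside its pocket, and I never moved the arm to the clip board, price stand or lamp base.

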